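Set the delay code on a thumbwheel selector and load it

TASK

Set the three thumbwheels of the selector box to the code 5-1-4, read from left to right as seen from the robot, each clicked home in its detent. The wheels sit on soft springs and break easily: turn each by rubbing along its rim with light pressure, never more than 25 N on a wheel. Only when all three show the code, press the round load key fully down and let it come up again; leave the other things on the bench where they are.

Things in the scene. Friction and masses are not known exactly. Their poses are not given: they have to be found in the camera images.
- bank: Selector box, grey, fixed on the bench: 112 mm (x) by 195 mm (y from -105 to +90), flat deck 38 mm high. Origin on the bench below the axle line; x away from the robot, y left, z up. Along y from -42 to +75 mm runs a round hump, radius 26 mm about a line at x = 0, 46 mm high; the three wheels stand out of its slots, too little to be gripped round, and a squeeze counts as force on a wheel.
- axle_left (a point): Nominal axle centre of the left wheel, fixed in the housing: x = 0, y = +55, z = 46 mm of the box, so the rim should top out at 80 mm. But each wheel sits by its own unread amount up to 4 mm higher or lower: find the rim by touch. It then yields downward on a spring: nothing below 2 N, then 4 N per mm, hard stop after 3.5 mm (16 N).
- axle_mid (a point): Nominal axle centre of the middle wheel (x = 0, y = +15, z = 46 mm of the box; same unread height error and spring). Shut fingertips resting on a rim with about 8 to 10 N and moved along the box's x carry the rim with them by friction, 34 mm of travel per rad; with a lighter touch they may slip.
- axle_right (a point): Nominal axle centre of the right wheel (x = 0, y = -25, z = 46 mm of the box; same unread height error and spring). Every wheel has detents 20 degrees (0.349 rad) apart, a few N at the rim to click over; let go, it snaps into the nearest. Beside each wheel, on its left, seven raised dark ribs on the hump mark positions 0 (robot's side) to 6 (far side); rib 3, on top, is longer.
- wheel_left (a joint): Turn (rad) of the left thumbwheel: black knurled disc, radius 34 mm, 14 mm wide. Position n is n x 0.349 rad. One white index line crosses its rim: 60 degrees short of the top on the robot's side (-x) at 0, on top at 3, 60 degrees beyond (+x) at 6. Grows as the top of the rim goes to +x of the box; stops just past 0 and 6. Starts from 0 to 3; wanted 5.
- wheel_mid (a joint): Turn (rad) of the middle thumbwheel: black knurled disc, radius 34 mm, 14 mm wide. Position n is n x 0.349 rad. One white index line crosses its rim: 60 degrees short of the top on the robot's side (-x) at 0, on top at 3, 60 degrees beyond (+x) at 6. Grows as the top of the rim goes to +x of the box; stops just past 0 and 6. Starts from 3 to 6; wanted 1.
- wheel_right (a joint): Turn (rad) of the right thumbwheel: black knurled disc, radius 34 mm, 14 mm wide. Position n is n x 0.349 rad. One white index line crosses its rim: 60 degrees short of the top on the robot's side (-x) at 0, on top at 3, 60 degrees beyond (+x) at 6. Grows as the top of the rim goes to +x of the box; stops just past 0 and 6. Starts from 0 to 2; wanted 4.
- load_key (a joint): Travel of the load key (m): 0 up, 0.006 fully down; springs back. 1.5 N to start, 5 N fully down.
- load_key_top (a point): Centre of the load key's top face: round grey key, 22 mm across, in a black collar (38 mm across, 12 mm high) on the deck at x = 0, y = -80 mm of the box; top 60 mm above the bench, pressed straight down.
- flux_jar: Bystander, to be left alone: small round jar, 41 mm across, 37 mm tall, standing close behind the selector box; origin under its centre
- capscrew: Bystander, to be left alone: steel cap screw, 26 mm long, head 10 mm across, lying to the right of the selector box; origin under its centre

How it is judged (in metres and radians):
On the way, in this order (a step that is already met when the one before it is completed fails the run):
1. the wheels stand at 5-1-4 (value of joint wheel_left between 1.6453 and 1.8454 rad and value of joint wheel_mid between 0.2491 and 0.4491 rad and value of joint wheel_right between 1.2963 and 1.4963 rad and value of joint load_key below 0.003 m), for 0.2 s.
2. the load key is pressed down with the wheels at 5-1-4 (value of joint wheel_left between 1.6453 and 1.8454 rad and value of joint wheel_mid between 0.2491 and 0.4491 rad and value of joint wheel_right between 1.2963 and 1.4963 rad and value of joint load_key above 0.0045 m), for 0.1 s.
At the end, for the whole second after the job is handed in: The left, middle and right wheels stand at 1.745, 0.349 and 1.396 rad (positions 5, 1, 4), each within 0.10 rad, and the load key is up again (within 1.5 mm of its rest) (value of joint wheel_left between 1.6453 and 1.8454 rad and value of joint wheel_mid between 0.2491 and 0.4491 rad and value of joint wheel_right between 1.2963 and 1.4963 rad and value of joint load_key below 0.0015 m); the robot touches nothing.
It fails at once if more than 25 N between the robot and the left wheel (contact force between any of the arm, the fingers and wheel_left above 25 N).
It fails at once if more than 25 N between the robot and the mid wheel (contact force between any of the arm, the fingers and wheel_mid above 25 N).
It fails at once if more than 25 N between the robot and the right wheel (contact force between any of the arm, the fingers and wheel_right above 25 N).
It fails at once if the load key is pressed while the wheels do not all stand at 5-1-4 (value of joint load_key above 0.003 m and not (value of joint wheel_left between 1.5954 and 1.8953 rad and value of joint wheel_mid between 0.1991 and 0.4991 rad and value of joint wheel_right between 1.2463 and 1.5463 rad)).
It fails at once if a bystander is shifted more than 30 mm (distance of any of flux_jar, capscrew from where it was at the start of the episode above 0.03 m).
It also fails if it takes over 56 s, if anything falls off the work surface, if the arm or the gripper's body presses on something with over 40 N, if the wrist force passes 120 N, or if a joint passes its speed limit or range.

ROBOT

A 6-joint arm with a two-finger parallel gripper is mounted at the origin on a cart in front of the work surface, level with it; the furniture and walls round the work are solid. World frame = base frame: x ahead of the robot, y to its left, z up, the work surface at z = 0. Lengths are in mm, angles in rad, forces in N, time in s.
With the tool pointing down it reaches from about 300 to 750 mm from the base axis. Payload 8.5 kg.
Tool frame: the origin (TCP) lies between the finger pads; the fingertips stand tips_ahead ahead of it and the grasp point (between the pads) lies 6 mm ahead of it (tips_ahead is the distance from the TCP to the fingertips, in mm); z points along the fingers, y is the line along which they close (so a half turn about z gives the same grasp; the last joint's range is limited). The gripper opens to 88 mm and grips with 3 to 60 N. Pads are 18 mm wide; open, the fingers measure 123 mm over their backs; the gripper's body (75 mm by 187 mm) begins 45 mm behind the grasp point.
Start: joints at [-1.527, 0.381, 1.297, -0, 1.464, -0.215], TCP at [140.751, -531.667, 263.748] pointing down, gripper open.
Joint ranges: [-3.11, 3.11], [-0.89, 2.33], [0.22, 2.48], [-1.42, 4.56], [0.17, 2.85], [-2.88, 2.88]. Speed limits (rad/s): [2.39, 2.39, 3.14, 3.14, 3.14, 3.14].

INTERFACE

Orientations are given as a 3x3 rotation matrix whose columns are the frame's x, y, z axes.
In Python, from bench import * gives the robot as it stands. Calls block until the motion is done:
- move_to(position, orientation): joint-space move of the TCP to a pose.
- line_to(position, max_speed=150, attitude=None, force_limit=None): straight line of the TCP; attitude=None keeps the orientation; max_speed is the mean speed in mm/s. With force_limit (N) it stops when the force on the tool has changed by that much, and returns True; else False.
- move_joints(angles): joint-space move.
- set_gripper(opening, f_grip=None): finger opening in mm; f_grip is the grip in N (None keeps the last); returns when the fingers have stopped.
- hold(seconds).
- solve_ik(position, orientation): joint angles nearest the present ones, or None.
- snapshot(name): name is "side" or "top" or "wrist"; returns (picture, depth): 420x560x3 uint8, red, green, blue; 420x560 float32, mm along the optical axis (not along the pixel's ray), 0 where there is no reading.
- camera_info(name): a dict with "K" (3x3 intrinsics, pixels), "R" (3x3) and "t" (3): a world point X has camera coordinates R X + t; the wrist camera has in their place "tool_from_camera" (4x4, takes a point from camera to tool coordinates, whose origin is the TCP and whose axes are the flange's). Camera axes: x right, y down, z forward; pixel columns grow to the right and rows downward; lengths in mm; the calibration is good to about 2 mm. A picture is of the moment at which its call begins: read the wrist's pose just before it. camera_info takes no time and is no camera call.
A pose or a line that the arm cannot do raises MotionError and nothing moves.
- hand_in(): hands the job in; it is judged then, once.
Trained networks look in the newest picture that a camera, given by its name, has taken for a name from the list of things; names that differ only in an ending like _2 or _b are one class to them, and where a whole thing is asked for, a point or a joint stands for the part that bears it (a point fixed in the world has none). Each returns a list of dicts, best first, with "score" (0 to 1); they miss things now and then, are a little off and sometimes report something else, mostly with a low value. They report only what shows in the picture. A call takes as long as a camera call.
- boxes_of(camera, thing): "centre" ([x, y, z] in mm, in world coordinates, good to about 4 mm: the middle of the surface that is visible of it).
- trace(camera, thing): "pixels" (420x560 bool, what is visible of it).
- landmark_of(camera, thing): "centre" ([x, y, z] in mm, in world coordinates, good to about 4 mm: a listed point, or the origin of a listed thing).
Readings, each from a call of its own:
- read_t(): time.
- read_joint_pos(): joint angles.
- read_joint_vel(): joint speeds.
- read_effort(): joint torques, N m.
- read_tcp_pos(): TCP position.
- read_tcp_rot(): TCP orientation.
- read_wrist_force(): force on the tool from outside, world axes, zero at the start.
- read_wrist_torque(): the same for the moment, N m.
- read_opening(): finger opening in mm.
- read_finger_force(): force on a finger pad.
Only numpy, scipy, OpenCV 4.12 (cv2) and the standard library are available. Lean on these libraries where they do the work, as an engineer would, in place of code of your own. Each camera call takes 0.05 s, during which the arm holds its last target. There are 200 camera calls.

## Working session

There is one attempt and no reset: what is moved stays moved. The work goes in short steps, each a Python script; the robot and the scene stay as the last script left them, time stands still between calls to the robot, and variables do not carry over. Pictures are saved under pics/ and viewed, at most 10 in all, crops included, and the job is handed in when it is done.

```bash
ls; mkdir -p pics
python3 - <<'E'
from bench import *
import cv2, numpy as np
import bench
print(read_t(), read_tcp_pos(), read_tcp_rot(), getattr(bench,'tips_ahead',None))
for c in ("top","side"):
    p,d=snapshot(c); cv2.imwrite(f"pics/{c}0.png",p[:,:,::-1]); np.savez(f"pics/{c}0.npz",p=p,d=d)
    print(c,camera_info(c))
    for t in ("bank","axle_left","axle_mid","axle_right","load_key_top","flux_jar","capscrew"):
        print(t,[(np.round(r["centre"],1),round(r["score"],2)) for r in landmark_of(c,t)[:2]])
print(read_t())
E
```

```text
pics
0.0 [ 140.73887522 -531.43484328  263.14190354] [[ 9.66694913e-01  2.55931509e-01 -9.13212876e-05]
 [ 2.55931364e-01 -9.66693845e-01  1.46542200e-03]
 [ 2.86767938e-04 -1.43998798e-03 -9.99998922e-01]] 25.0
top {'K': array([[497.28919539,   0.        , 284.66154685],
       [  0.        , 497.28919539, 208.51658824],
       [  0.        ,   0.        ,   1.        ]]), 'R': array([[ 0.02868524, -0.9995548 , -0.00820727],
       [-0.99214115, -0.02747016, -0.12207104],
       [ 0.12179124,  0.0116444 , -0.99248743]]), 't': array([-126.81896379,  630.82225928,  832.15731293])}
bank [(array([578.8, -54.8,   0.7]), 0.79)]
axle_left [(array([578.7,   3.6,  46.4]), 0.96)]
axle_mid [(array([575.8, -38.8,  44.8]), 0.86)]
axle_right [(array([571.4, -76.5,  48.4]), 0.67), (array([579.5,   2.4,  47.4]), 0.42)]
load_key_top [(array([ 573.9, -129.2,   61. ]), 0.58)]
flux_jar [(array([662.5,  -2.9,   4.8]), 0.75)]
capscrew [(array([ 551.5, -194.6,   -0.7]), 0.6)]
side {'K': array([[472.18745216,   0.        , 276.9958079 ],
       [  0.        , 472.18745216, 207.22937233],
       [  0.        ,   0.        ,   1.        ]]), 'R': array([[ 0.93789787, -0.34682988,  0.00752429],
       [-0.19783656, -0.552555  , -0.80965651],
       [ 0.28497066,  0.75788654, -0.58685579]]), 't': array([-646.05665069,  122.49366106,  795.57591212])}
bank [(array([577.6, -51. ,  -4. ]), 0.64)]
axle_left [(array([577.3,   2.7,  50.2]), 0.59)]
axle_mid [(array([578.2, -38. ,  46.5]), 0.74)]
axle_right [(array([577.3, -81.6,  44.6]), 0.69)]
load_key_top [(array([ 575.1, -130. ,   62.1]), 0.7)]
flux_jar [(array([666.3,  -4.6,  -5.3]), 0.55)]
capscrew [(array([ 551.5, -191.4,    2.3]), 0.45)]
0.8
```

Run:
```python
import cv2, numpy as np
from bench import camera_info
a=cv2.imread("pics/top0.png"); b=cv2.imread("pics/side0.png")
def px(c,X):
    i=camera_info(c); q=i["K"]@(i["R"]@np.array(X)+i["t"]); return (q[:2]/q[2]).astype(int)
u,v=px("top",[577,-60,50]); u2,v2=px("side",[577,-60,50]); print(u,v,u2,v2)
A=cv2.resize(a[v-75:v+75,u-100:u+100],None,fx=4,fy=4,interpolation=cv2.INTER_CUBIC)
B=cv2.resize(b[v2-75:v2+75,u2-100:u2+100],None,fx=4,fy=4,interpolation=cv2.INTER_CUBIC)
cv2.imwrite("pics/c_top.png",A);cv2.imwrite("pics/c_side.png",B)
```

```text
255 239 232 207
```

View pics/c_top.png

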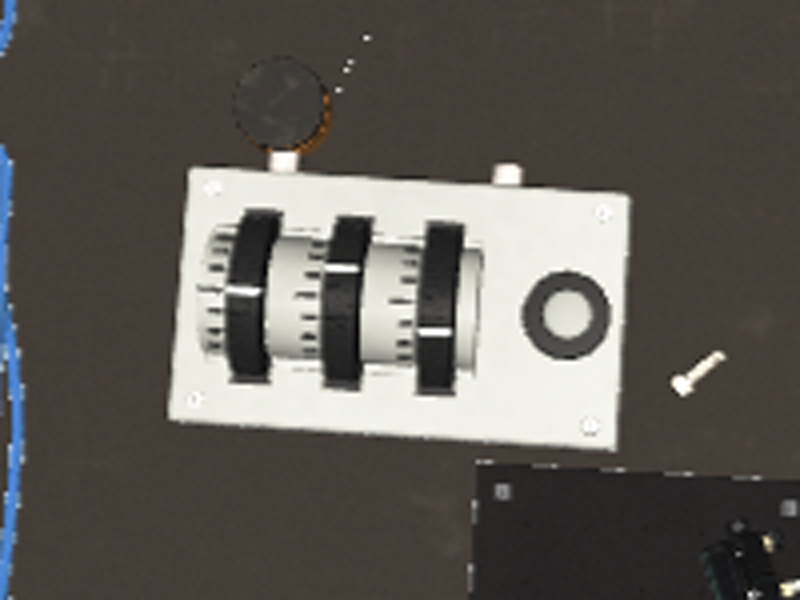

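View pics/c_side.png

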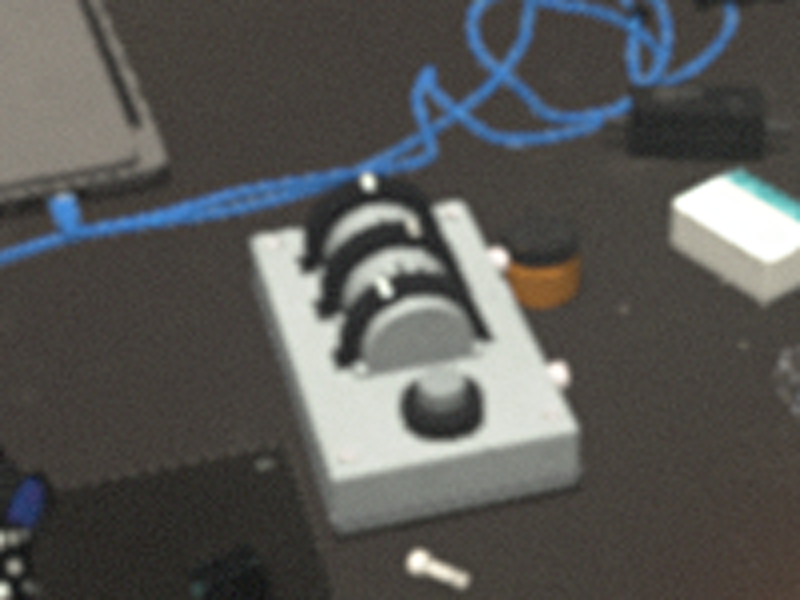

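Top picture: the index lines (crop pixels 244,290 / 345,268 / 434,331) sit near ribs 3, 4 and 2. The box is turned slightly clockwise and the key is at (567,315). I'll work out the box pose and wheel angles in code, then approach the left wheel.

```bash
cat > h.py <<'E'
from bench import *
import numpy as np, cv2
from scipy.optimize import brentq
# box pose from landmarks
LM={(0,55):[(578.7,3.6),(577.3,2.7)],(0,15):[(575.8,-38.8),(578.2,-38)],(0,-25):[(571.4,-76.5),(577.3,-81.6)],
    (0,-80):[(573.9,-129.2),(575.1,-130)],(0,0):[(578.8,-54.8),(577.6,-51)]}
P=np.array([k for k in LM for _ in LM[k]],float); Q=np.array([q for k in LM for q in LM[k]])
pc,qc=P.mean(0),Q.mean(0); p,q=P-pc,Q-qc
yaw=np.arctan2((p[:,0]*q[:,1]-p[:,1]*q[:,0]).sum(),(p*q).sum())
c,s=np.cos(yaw),np.sin(yaw); B=np.array([[c,-s],[s,c]]); O=qc-B@pc
RT=np.array([[c,s,0],[s,-c,0],[0,0,-1.]])
TIP=25.0
YW={"left":55,"mid":15,"right":-25}
def W(x,y,z): # box coords -> world, z of tip -> TCP
    return np.r_[B@[x,y]+O, z+TIP]
def ray(cam,uv):
    i=camera_info(cam); C=-i["R"].T@i["t"]; d=i["R"].T@np.linalg.inv(i["K"])@[*uv,1]
    return C,d
def wheel_angle(cam,uv,h=46):
    C,d=ray(cam,uv); 
    Cb=np.r_[B.T@(C[:2]-O),C[2]-h]; db=np.r_[B.T@d[:2],d[2]]
    a,b,cc=db[0]**2+db[2]**2,2*(Cb[0]*db[0]+Cb[2]*db[2]),Cb[0]**2+Cb[2]**2-34**2
    k=(-b-np.sqrt(b*b-4*a*cc))/2/a; X=Cb+k*db
    return np.arctan2(X[0],X[2])/0.349+3, X[1]
E
python3 - <<'E'
from h import *
print(O,yaw)
for u,v in ((244,290),(345,268),(434,331)): print(wheel_angle("top",(155+u/4,164+v/4)))
C,d=ray("top",(155+567/4,164+315/4)); X=C+d*(60-C[2])/d[2]; print("key",B.T@(X[:2]-O))
# box corners in deck plane
for u,v in ((190,168),(628,195),(617,448),(170,418)):
    C,d=ray("top",(155+u/4,164+v/4)); X=C+d*(38-C[2])/d[2]; print(B.T@(X[:2]-O))
set_gripper(0,10)
move_to(W(0,55,110),RT)
print(read_t(),read_wrist_force(),read_tcp_pos(),W(0,55,110),read_opening())
E
```

```text
[576.62322434 -52.36324823] -0.030465332674529784
(np.float64(3.075506423149578), np.float64(55.23704808884051))
(np.float64(4.089454062263368), np.float64(14.350232118091412))
(np.float64(2.0288906033751926), np.float64(-24.28806271259983))
key [ -0.49183939 -79.04335904]
[55.30114948 89.27269846]
[  54.57148806 -102.98667232]
[ -55.10610752 -104.00737277]
[-53.71340224  89.27761636]
4.5917 [ 0.65205866 -0.13814503 -0.11945581] [578.39342083   1.88769388 135.1193302 ] [578.29855845   2.61122999 135.        ] 0.5439992637182256
```

```bash
cat >> h.py <<'E'
def tip(): 
    t=read_tcp_pos(); return np.r_[B.T@(t[:2]-O), t[2]-TIP]
def go(x,y,z,v=60,**k): return line_to(W(x,y,z),max_speed=v,**k)
def touch(x,y,ztop=88,v=12,f=3):
    go(x,y,ztop); f0=read_wrist_force()
    hit=go(x,y,72,v,force_limit=f); hold(0.1)
    z=tip()[2]; F=(read_wrist_force()-f0)[2]
    return hit,z,F,f0
E
python3 - <<'E'
from h import *
for x in (0,-12):
    h,z,F,f0=touch(x,55); print(x,h,z,F,f0,read_t())
    if x==0: go(x,55,z+4)
z2=z-(8.5-F)/4
go(-12,55,z2,10); hold(0.1); print(tip(),read_wrist_force()-f0)
E
```

```text
0 True 79.64081497618223 3.7500474203519016 [ 0.02843963 -1.10922966  0.71936689] 5.9917
-12 True 79.33011636401923 4.8159418283562765 [ 0.40726885 -0.85765365 -0.50374055] 7.5
[-11.84405709  54.98868289  78.84681685] [-1.81404877  2.33209652  6.40271197]
```

```bash
cat >> h.py <<'E'
def Fz(n=5): return np.mean([read_wrist_force() for _ in range(n)],0)
def crop(n,cam="top"):
    p,d=snapshot(cam)
    v,u=239,255
    cv2.imwrite(f"pics/{n}.png",cv2.resize(p[v-75:v+75,u-100:u+100,::-1],None,fx=4,fy=4,interpolation=cv2.INTER_CUBIC))
E
python3 - <<'E'
from h import *
go(-12,55,78.1,10); print(tip(),Fz())
for x in (-6,0,6,12.5):
    go(x,55,78.1,25); print(tip(),Fz())
go(13,55,95,60)
go(-45,55,120,150)
crop("l1"); print(read_t())
E
```

```text
[-11.8748509   55.0071798   78.58594587] [-0.29120456  0.44487033  7.07763531]
[-5.1075433  54.91915004 78.9150144 ] [0.28833502 0.63208296 7.22759342]
[ 0.33255204 54.92763725 78.7710997 ] [-5.97517141e-01  2.36665395e-03  8.67702141e+00]
[ 6.89279828 54.86413041 78.93833238] [1.33377351 0.90528355 7.47845682]
[12.75340682 54.94100152 78.61692502] [-0.84279603 -1.23265485  7.44180642]
10.7417
```

View pics/l1.png

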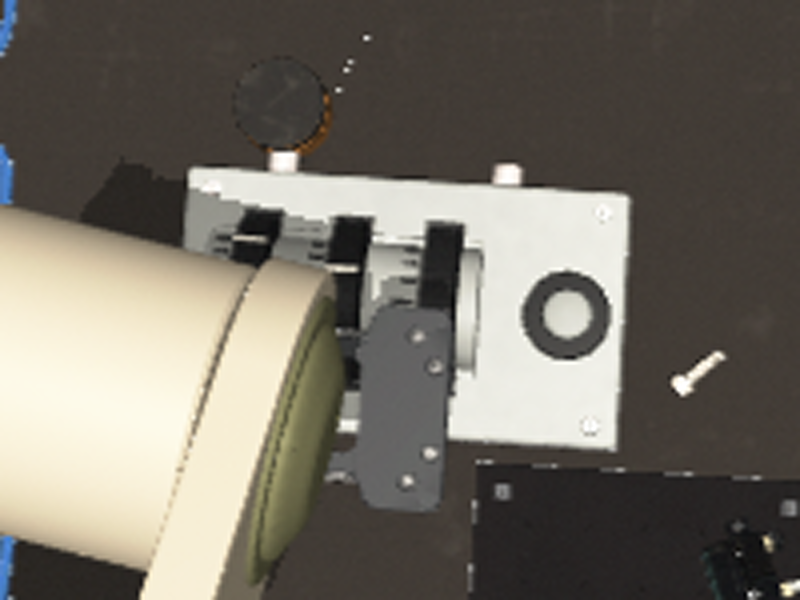

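The arm hides much of the left wheel, but its line shows at about (262,239). I'll check that angle and do the right wheel next, with the wrist camera for checking.

```bash
cat >> h.py <<'E'
def stroke(y,x0,x1,target=9):
    h,z,F,f0=touch(x0,y); 
    if not h: print("no touch"); return
    zc=z-(target-F)/4-.4
    for _ in range(2):
        go(x0,y,zc,12); F=(Fz(8)-f0)[2]; print("press",zc,tip()[2],F)
        if abs(F-target)<1: break
        zc-=np.clip((target-F)/5,-.8,.8)
    for x in np.linspace(x0,x1,4)[1:]:
        go(x,y,zc,25); print(tip().round(2),(Fz(4)-f0).round(1))
    go(x1,y,zc+12,60)
def wrist(n):
    R,t=read_tcp_rot(),read_tcp_pos(); p,d=snapshot("wrist")
    cv2.imwrite(f"pics/{n}.png",p[:,:,::-1]); np.savez(f"pics/{n}.npz",p=p,d=d,R=R,t=t)
E
python3 - <<'E'
from h import *
print(wheel_angle("top",(155+262/4,164+239/4)), camera_info("wrist"))
go(-12.5,-25,110,150)
stroke(-25,-12.5,12.5)
go(-20,10,180,200); wrist("w1"); print(read_t())
E
```

```text
(np.float64(5.155428432932008), np.float64(50.6882256673631)) {'K': array([[351.97649045,   0.        , 284.18902776],
       [  0.        , 351.97649045, 205.06302295],
       [  0.        ,   0.        ,   1.        ]]), 'tool_from_camera': array([[ 3.12903802e-04, -9.65473317e-01, -2.60501779e-01,
         6.57961474e+01],
       [ 9.99999729e-01,  1.28584529e-04,  7.24596915e-04,
        -2.38739068e-01],
       [-6.66082488e-04, -2.60501936e-01,  9.65473095e-01,
        -1.21064457e+02],
       [ 0.00000000e+00,  0.00000000e+00,  0.00000000e+00,
         1.00000000e+00]])}
press 74.14149388948583 74.74342812906914 7.981820219793928
press 73.93785793344462 74.60515511104411 7.900053284699247
[ -3.03 -25.12  74.87] [1.  0.2 8.9]
[  5.08 -25.13  74.81] [1.4 0.3 8.3]
[ 13.28 -25.15  74.61] [0.6 0.  7.9]
16.0833
```

View pics/w1.png

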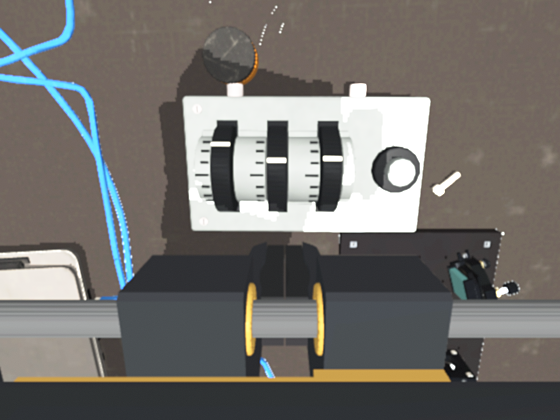

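The wrist view shows all three lines: left (221,145), mid (277,160), right (331,159). I'll compute the angles, then turn the middle wheel back in two strokes.

```bash
cat >> h.py <<'E'
def wangle(n,uv,h=46):
    f=np.load(f"pics/{n}.npz"); i=camera_info("wrist"); T=i["tool_from_camera"]
    d=f["R"]@T[:3,:3]@np.linalg.inv(i["K"])@[*uv,1]; C=f["R"]@T[:3,3]+f["t"]
    Cb=np.r_[B.T@(C[:2]-O),C[2]-h]; db=np.r_[B.T@d[:2],d[2]]
    a,b,cc=db[0]**2+db[2]**2,2*(Cb[0]*db[0]+Cb[2]*db[2]),Cb[0]**2+Cb[2]**2-34**2
    k=(-b-np.sqrt(b*b-4*a*cc))/2/a; X=Cb+k*db
    return np.arctan2(X[0],X[2])/0.349+3, X[1]
E
python3 - <<'E'
from h import *
for uv,h in (((221,145),46),((277,160),46),((331,159),42)): print(wangle("w1",uv,h))
go(12.5,15,100,150)
stroke(15,12.5,-12.5)
stroke(15,6.5,-6.5)
go(-20,10,180,200); wrist("w2"); print(read_t())
E
python3 - <<'E'
import cv2
a=cv2.imread("pics/w2.png")[80:240,170:440]
cv2.imwrite("pics/w2c.png",cv2.resize(a,None,fx=2.9,fy=2.9,interpolation=cv2.INTER_CUBIC))
E
```

```text
(np.float64(4.917440319162453), np.float64(54.94121467950207))
(np.float64(3.9626315642519385), np.float64(15.141717254165883))
(np.float64(3.9763371516916948), np.float64(-23.28865556414147))
press 76.850205404311 77.45102062655121 8.244466292159458
[ 4.36 14.99 77.64] [-1.9 -0.8  8.4]
[-3.56 15.02 77.75] [-0.4 -0.1  8.6]
[-11.84  15.02  77.65] [0.2 0.4 6.5]
press 77.1838658211018 77.85093364549859 8.892931396156937
[ 2.62 14.98 77.97] [-0.6 -0.1  7.8]
[-2.07 15.01 77.86] [-2.3 -0.   8.5]
[-5.73 14.97 78.08] [0.9 0.4 8.1]
23.7667
```

View pics/w2c.png

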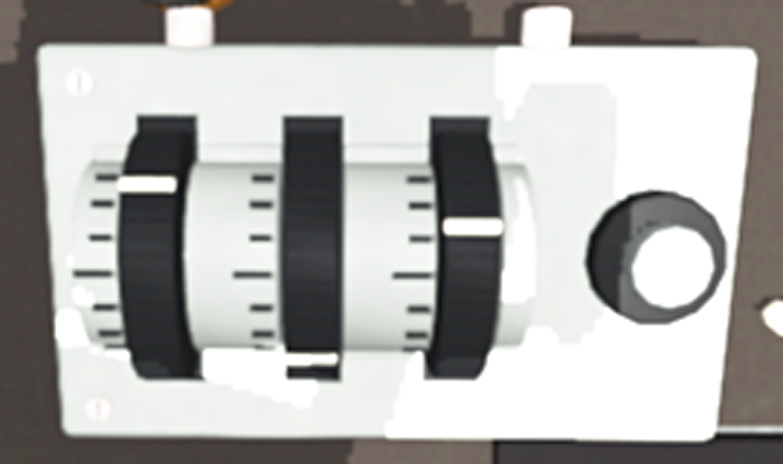

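The middle line is at crop (312,358), full-frame (277.6,203.4). Left and right haven't changed. I'll compute the middle angle and the separation from its neighbours.

Run:
```python
from h import *
for (u,v),h in (((148,184),46),((312,358),45),((473,227),42)): print([wangle("w2",(170+u/2.9,80+v/2.9),h+k)[0].round(2) for k in (-2,0,2)])
```

```text
[np.float64(4.96), np.float64(4.98), np.float64(5.0)]
[np.float64(0.78), np.float64(0.87), np.float64(0.95)]
[np.float64(3.96), np.float64(3.98), np.float64(4.01)]
```

All wheels stand at 5-1-4, so I'll press the key.

```bash
python3 - <<'E'
from h import *
go(0,-79.5,100,150); go(0,-79.5,66,80); f0=Fz()
print(go(0,-79.5,51.5,12,force_limit=9), tip(),(Fz()-f0).round(1)); hold(0.4); print(tip(),(Fz()-f0).round(1))
go(0,-79.5,90,60); go(-20,10,180,200); wrist("w3"); print(read_t())
E
python3 - <<'E'
import cv2
a=cv2.imread("pics/w3.png")[80:240,170:440]
cv2.imwrite("pics/w3c.png",cv2.resize(a,None,fx=2.9,fy=2.9,interpolation=cv2.INTER_CUBIC))
E
```

```text
True [ 3.64766259e-02 -7.95149657e+01  5.44684285e+01] [-1.3  0.8  5.5]
[ 4.00431912e-02 -7.95346683e+01  5.44553535e+01] [-0.5  0.8  5.6]
28.225
```

View pics/w3c.png

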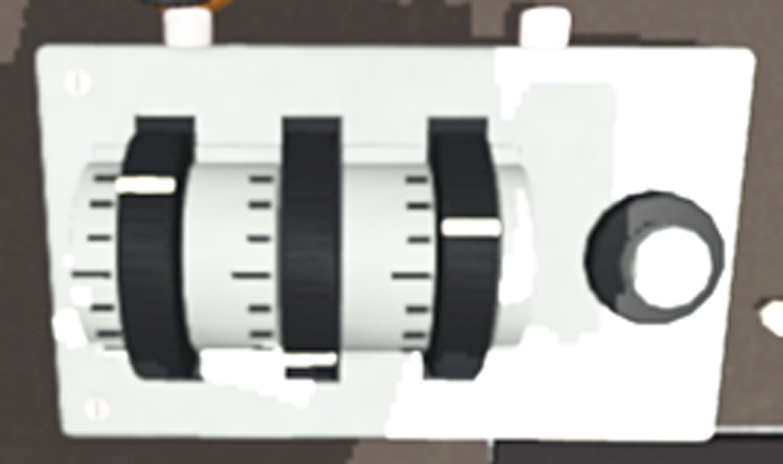

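The wheels still show 5-1-4 and the key is up again. During the press the force limit tripped at 9 N, and the key was then held at 54.5 mm with 5.6 N, above the 5 N needed for full travel.

```bash
python3 -c "
from bench import *
print(hand_in())"
```

```text
the job is handed in; nothing more can be done
None
```

I set the wheels to 5-1-4, pressed the load key down and let it come up, and handed the job in at about 28 s; `hand_in()` returned no verdict.

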